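Hang the spare rack arm on the curing rack

ROBOT

A 6-joint arm with a two-finger parallel gripper is mounted at the origin on the work surface. World frame = base frame: x ahead of the robot, y to its left, z up, the work surface at z = 0. Lengths are in m, angles in rad, forces in N, time in s.
With the tool pointing down it reaches from about 0.4 to 0.925 m from the base axis. Payload 3.4 kg.
Tool frame: the origin (TCP) lies midway between the tips of the shut fingers; the grasp point (between the pads) lies 19 mm behind it; z points along the fingers, x is the direction in which the jaws open and shut, and the axes are right-handed (so a half turn about z gives the same grasp; the last joint's range is limited). The gripper opens to 85 mm and grips with 20 to 120 N. Pads are 22 mm wide; open, the fingers measure 114 mm over their backs; the gripper's body (76 mm by 85 mm) begins 54 mm behind the grasp point. The pads swing forward as they close: fully open they stand 13 mm farther back than shut.
Start: joints at [-1.256, 0.307, 1.506, -0, 1.328, -0.073], TCP at [0.217, -0.532, 0.231] pointing down, gripper open.
Joint ranges: [-3.12, 3.12], [-1.05, 2.28], [0.14, 2.33], [-1.42, 4.57], [0.1, 2.73], [-2.68, 2.68]. Speed limits (rad/s): [2.57, 2.57, 3.14, 3.14, 3.14, 3.14].

INTERFACE

Orientations are given as a unit quaternion [x, y, z, w].
In Python, from bench import readout, grab_frame, calibration, arm gives the robot as it stands. The module is installed in compiled form; this text tells all that it offers.
- The arm moves only by the shell command python3 -m handwheel 'ROWS' [OPENING] [FORCE]. ROWS is JSON, one flat list of numbers, 6 for each row, row after row: the shift along the tool's x, y, z in units of 25 mm (1.0 is 25 mm), then the turn, a rotation vector about the tool's x, y, z in units of 5 degrees (1.0 is 5 degrees). A call has 1 to 12 rows; each row is the pose to reach, as a shift and turn from the pose measured when the call began, along the tool's axes at that moment; what a row does not reach only later rows make up. A row lasts 1/8 s, in which the tool goes at most 62.5 mm and 10.7 degrees, less where a joint would pass 70% of its speed; a pose out of reach is approached as far as the arm can. A call with a gripper value outside its range is refused whole. OPENING is the finger opening in mm, from 0 to 85.4, set as the call begins (- or left out, the last holds). The fingers move at their own pace and stop on an object; FORCE is the grip in N (left out, the last holds). Time passes only in rows, so rows that repeat a pose let the fingers close. It gives the time, the measured TCP pose, the force and the opening at its end, in the units of the state.
- readout.observe(): the state, without advancing time (a new reading comes with each control period).
- grab_frame(name): name is "scene" or "top"; returns the picture (400x640x3 uint8, blue, green, red); there is no depth.
- calibration(name): a dict with "fx", "fy", "cx", "cy" (pixels), "view" (4x4, takes a point from world to camera coordinates). Camera axes: x right, y down, z forward; pixel columns grow to the right and rows downward; lengths in m; the calibration is good to about 2 mm. A picture is of the moment at which its call begins. calibration takes no time and is no camera call.
- arm.hand_in(): hands the job in, once; it reports no verdict.
The state is a dict: "time_s": time; "q": joint angles; "joint_vel": joint speeds; "joint_torque": joint torques, N m; "ee_pos": TCP position; "ee_rot": TCP orientation; "ft_force": force on the tool from outside, world axes, zero at the start; "moment": the same for the moment, N m; "gripper_width": finger opening in m.
Only numpy, scipy, OpenCV 4.12 (cv2) and the standard library are available. Lean on these libraries where they do the work, as an engineer would, in place of code of your own. Each camera call takes 0.05 s, during which the arm holds its last target. There are 200 camera calls.

TASK

Get the curing rack ready for the next cast panel: hang the spare yellow arm on the blue post that has no lower arm, level with the lower arm already fitted on the other post. Press its hook tabs into the post's slots, push it down until it is fully home and its red lock pin has sprung out into its hole, then let go; leave the moulds, cup and spray bottle standing where they are.

Things in the scene. Friction and masses are not known exactly. Their poses are not given: they have to be found in the camera images.
- spare_arm (a point): The loose spare arm, yellow steel, 0.25 to 0.5 kg, standing upright on a sawn timber block. Point: centre of its bar, 20 mm above the underside, 75 mm behind the face of its hooked end plate. x runs along the bar to the hooked end, y across, z up. The bar is a tube 20 mm wide (y), 40 mm tall (z), from x = -75 mm (black end cap) to the end plate.
- spare_plate (a point): Point on the outer face of the spare arm's end plate, x = +75 mm of spare_arm, axes the same. The plate is 4 mm thick, 54 mm wide (y) and 84 mm tall (z -20 to +64 mm, foot flush with the bar's underside; a gusset rises 22 mm above the bar at the plate). Four steel hook tabs stick out of this face at y = +18 and -18 mm, two low and two 50 mm higher; the red lock pin sticks out at this point.
- spare_hook (a point): Point midway between the two lower hooks, on the plate's face, at the middle of their height: z = -6 mm of spare_plate, axes the same. Each hook is 4 mm thick (y) and 20 mm tall overall (z -10 to +10 mm here), sticking out 9 mm (x): a neck (z 0 to +10, x 0 to 5 mm), then a 4 mm thick lip that reaches 10 mm down below the neck. The upper hooks are the same, 50 mm higher.
- lock_pin (a joint): Sprung red lock pin in the spare arm's end plate, 6 mm thick, round nose. 0 = fully out (6 mm out of the plate), 0.006 m = flush. Spring: 1.8 N to start it, 4.5 N flush. It rubs on the post as the hooks go in and the arm goes down, so the arm may not drop home by its own weight; it springs out into a lock hole when the arm is fully down.
- rack: Curing rack. Origin: on the bench, midway between its two blue posts, in line with their front faces. x points from the arms' side into the posts, y across, z up. Nominal post centres: y = +120 and -120 mm, faces at x = 0; the bare post is the one without a lower arm. Hand-set: each post truly stands up to 3.5 mm left or right, 1.5 mm in x and 0 to 5 mm higher than nominal, so feel for the slots.
- post_nominal_l (a point): Point of the rack at its LEFT post (y = +120 mm), at nominal height of the slots for the LOWER hooks, z = 176 mm (row centre), axes as rack. A post's face is a 3 mm plate, 60 mm wide, 470 mm tall, hollow behind. Through slots 7 mm wide, 24 mm tall in two columns 36 mm apart, a row each 50 mm; upper hooks use the next row up. Between the columns a 10 mm square lock hole, 6 mm below each row.
- post_nominal_r (a point): The same point at the RIGHT post (y = -120 mm). Hooks enter with spare_hook at slot centre: 1.5 mm spare each side, 2 mm above and below. Stopped 9 mm short = noses on the face. When the plate meets the post (2 mm play in x) the arm goes straight down 12 mm until the necks rest on the slots; it may droop a degree or two once let go.
- rack_top (a point): Point above the middle of the rack: top of the timber frame, 427 mm high, in line with the post faces. Each post has an upper arm like the spare, underside 350 mm above the bench, 150 mm out in front of the post, carrying an empty timber frame 405 mm wide. So no tool can come straight down on the lower arm: hold the spare near its capped end, tool leaning back 30 to 45 degrees away from the posts.
- fitted_arm (a point): Centre of the bar of the lower arm already fitted on the other post, 170 to 175 mm high; axes as spare_arm. Hung home, the spare arm is level with it (within the posts' few mm), parallel to it and 240 mm to its side, its own post's side.
- block: Sawn timber block the spare arm stands on at the start, at the right side: 220 by 120 mm, 90 mm tall, fixed. Origin: centre of its underside, x along its length.
- mould_a: Round white mould filled with black stone chips, 92 mm across, 40 mm tall, at the left side of the bench. Origin: centre of its underside. Leave alone.
- mould_b: A second such mould, in the middle in front of the rack. Origin: centre of its underside. Leave alone.
- cup: Dark blue open cup, 80 mm across at the top, 90 mm tall, between the posts. Origin: centre of its underside. Leave alone.
- sprayer: White spray bottle with yellow head, 76 mm across, 217 mm tall, at the left side. Origin: centre of its underside. Leave alone.
Things that resemble listed ones, but are neither listed nor needed, are in the scene too. Of the things like the part that bears spare_arm, leave any that is green; of the rest the larger one is meant.

How it is judged:
On the way:
1. the spare arm's hooks are pushed into the slots beside the fitted arm, the post pressing the lock pin in, a little above the fitted arm's level (value of joint lock_pin above 0.003 m and x of spare_arm in the frame of fitted_arm between -0.012 and 0.012 m and z of spare_arm in the frame of fitted_arm between 0 and 0.026 m), for 0.04 s.
At the end, for the whole second after the job is handed in: The spare arm hangs by its hooks on the bare post, let go and at rest: centre 240 mm (within 15 mm) beside the fitted arm's, in line with it within 10 mm and level within about 10 mm (the slack of the posts), parallel within 5 degrees, and the lock pin sprung out (less than 2.5 mm pressed) (x of spare_arm in the frame of fitted_arm between -0.01 and 0.01 m and z of spare_arm in the frame of fitted_arm between -0.011 and 0.009 m and (y of spare_arm in the frame of fitted_arm between 0.225 and 0.255 m or y of spare_arm in the frame of fitted_arm between -0.255 and -0.225 m) and angle between the x axis of spare_arm and the x axis of fitted_arm, either way round below 0.09 rad and value of joint lock_pin below 0.0025 m); the robot touches nothing.
It fails at once if a mould, the cup or the spray bottle is pushed more than 20 mm or knocked over (distance of any of mould_a, mould_b, cup, sprayer from where it was at the start of the episode above 0.02 m or angle between any of mould_a, mould_b, cup, sprayer's own z axis and vertical above 0.3 rad).
It also fails if it takes over 58 s, if anything falls off the work surface, if the arm or the gripper's body presses on something with over 40 N, if the wrist force passes 120 N, or if a joint passes its speed limit or range.

## Working session

There is one attempt and no reset: what is moved stays moved. The work goes in short steps, Python scripts to look and compute and a shell command to move; the robot and the scene stay as the last step left them, time stands still between calls to the robot, and variables do not carry over. Pictures are saved under pics/ and viewed, about 8 in all and at most 12, crops included, and the job is handed in when it is done.

```bash
mkdir -p pics; ls; python3 - <<'E'
from bench import readout, grab_frame, calibration
import cv2, json
s=readout.observe(); print(s)
for n in("scene","top"):
    cv2.imwrite(f"pics/{n}0.png",grab_frame(n)); c=calibration(n); print(n,c)
E
```

```text
pics
{'time_s': 0.0, 'q': array([-1.25650269e+00,  3.07550456e-01,  1.50762682e+00,  2.37008076e-05,
        1.32841694e+00, -7.34818803e-02]), 'joint_vel': array([ 1.11509586e-03, -1.45622461e-05, -1.12800806e-03,  1.63947153e-03,
       -1.27496299e-03, -1.02820340e-03]), 'joint_torque': array([-1.13604605e-03, -4.57543910e+01, -2.51914340e+01, -1.32834339e-04,
        1.33510953e-02, -3.49616801e-05]), 'ee_pos': array([ 0.21720945, -0.53166318,  0.23041152]), 'ee_rot': array([ 8.30097393e-01, -5.57617535e-01, -7.80438846e-04, -6.26585130e-04]), 'ft_force': array([-1.22430664,  0.42238444, -0.71686572]), 'moment': array([-0.00525813,  0.05424304, -0.03799123]), 'gripper_width': 0.0854080379652141}
scene {'fx': 403.17859216688413, 'fy': 403.17859216688413, 'cx': 317.32211267626394, 'cy': 199.49902230643647, 'view': array([[ 0.08845152,  0.99597536, -0.0144708 , -0.04138088],
       [ 0.85436167, -0.08332782, -0.51295479, -0.27689304],
       [-0.51209615,  0.03300834, -0.85829365,  1.60358536],
       [ 0.        ,  0.        ,  0.        ,  1.        ]])}
top {'fx': 442.27890192773185, 'fy': 442.27890192773185, 'cx': 316.3589089513933, 'cy': 197.13766083110204, 'view': array([[-0.06128729, -0.99811803, -0.00206574,  0.02493722],
       [-0.9772095 ,  0.06042461, -0.20349559,  0.53325653],
       [ 0.20323744, -0.01045304, -0.97907368,  1.47417963],
       [ 0.        ,  0.        ,  0.        ,  1.        ]])}
```

View pics/scene0.png

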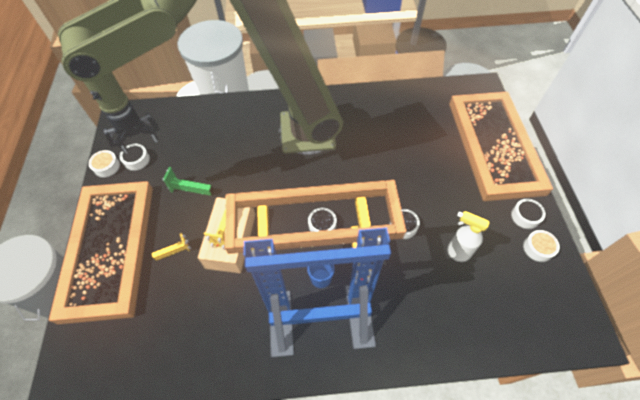

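View pics/top0.png

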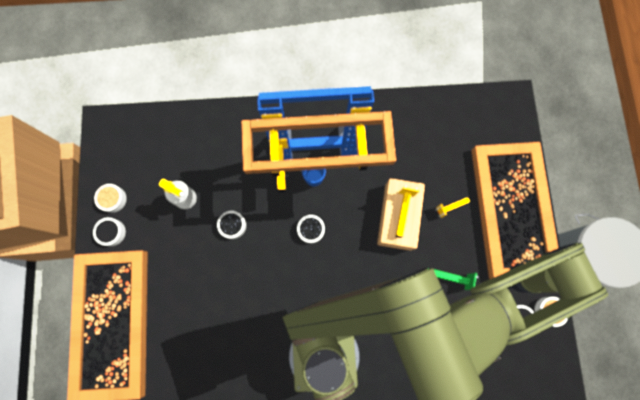

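The bare post is the right one, since a yellow arm sticks out below the frame only at the left post (top view, 281,180). The spare arm lies on the block at about (403,212) in top. I'll zoom in on both.

```bash
python3 - <<'E'
import cv2, numpy as np
t=cv2.imread("pics/top0.png"); s=cv2.imread("pics/scene0.png")
a=cv2.resize(t[170:260,360:480],(400,300),interpolation=3)
b=cv2.resize(s[190:280,180:300],(400,300),interpolation=3)
c=cv2.resize(t[80:200,240:400],(400,300),interpolation=3)
d=cv2.resize(s[180:300,235:395],(400,300),interpolation=3)
cv2.imwrite("pics/c1.png",np.vstack([np.hstack([a,b]),np.hstack([c,d])]))
E
```

```text
(no output)
```

View pics/c1.png

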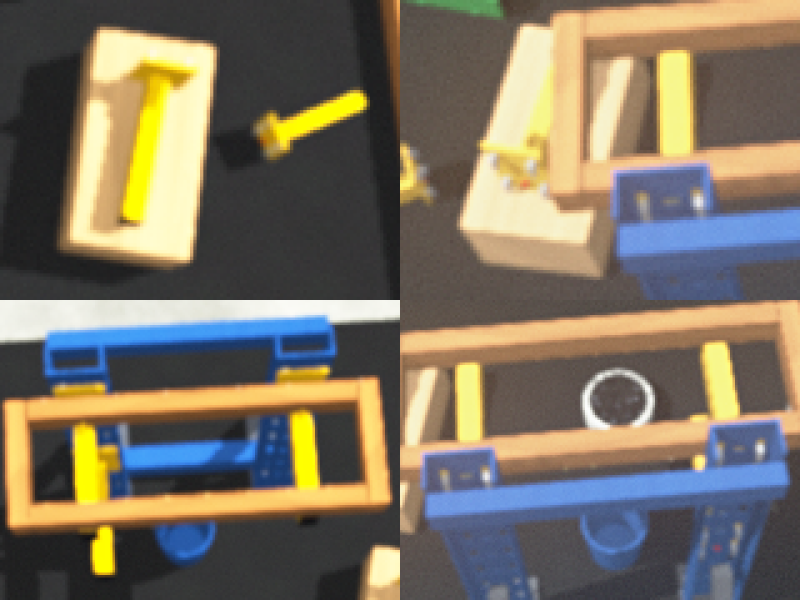

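```bash
cat > h.py <<'E'
import numpy as np, cv2
from bench import readout, grab_frame, calibration
from scipy.spatial.transform import Rotation as R
C={n:calibration(n) for n in("scene","top")}
def ray(n,p):
    c=C[n]; V=c["view"]; d=np.array([(p[0]-c["cx"])/c["fx"],(p[1]-c["cy"])/c["fy"],1.])
    return -V[:3,:3].T@V[:3,3], V[:3,:3].T@d
def onz(n,p,z):
    o,d=ray(n,p); return o+d*(z-o[2])/d[2]
def proj(n,P):
    c=C[n]; q=c["view"][:3,:3]@np.asarray(P)+c["view"][:3,3]
    return np.array([c["fx"]*q[0]/q[2]+c["cx"],c["fy"]*q[1]/q[2]+c["cy"]])
E
python3 - <<'E'
from h import *
np.set_printoptions(precision=4,suppress=True)
t=cv2.imread("pics/top0.png"); s=cv2.imread("pics/scene0.png")
hsv=cv2.cvtColor(t,cv2.COLOR_BGR2HSV)
m=cv2.inRange(hsv,(22,170,120),(34,255,255)); 
n,l,st,ce=cv2.connectedComponentsWithStats(m)
for i in range(1,n):
    if st[i,4]>15: 
        ys,xs=np.where(l==i); r=cv2.minAreaRect(np.c_[xs,ys].astype(np.float32)); print(st[i],ce[i],r[0],r[1],r[2])
# row extents of spare on block
for y in range(184,240,2):
    xs=np.where(m[y,375:430])[0]
    if len(xs): print(y,xs.min()+375,xs.max()+375)
# frame corners etc (top)
for nm,p in dict(fl=(242.5,122),fr=(390.5,112),nl=(244,173),nr=(395.5,162)).items(): print(nm,onz("top",p,.427))
for nm,p in dict(Lo=(258,111),Li=(283.5,110),Ro=(374.5,102),Ri=(350,104)).items(): print("top",nm,onz("top",p,.472))
for nm,p in dict(Lo=(387.8,228.8),Li=(358.2,231.2),Ro=(244.6,242.4),Ri=(273.4,240.4)).items(): print("sc",nm,onz("scene",p,.472))
for nm,p in dict(a=(390,178.5),b=(424.5,183.3),c=(417.5,249),d=(378,245)).items(): print("block",nm,onz("top",p,.09))
for nm,p in dict(mb=(311,229),cup=(315,175),ma=(231,224)).items(): print(nm,onz("top",p,.04))
E
```

```text
[352 107  20   5  69] [361.0435 109.3333] (361.4898986816406, 109.35787200927734) (3.633599281311035, 19.165456771850586) 85.91438293457031
[262 114  19   4  47] [271.2979 115.6596] (271.0574035644531, 115.63116455078125) (2.7160723209381104, 18.107147216796875) 84.80557250976562
[357 125  11  31 265] [361.5849 140.2679] (361.5902099609375, 139.99180603027344) (30.51054573059082, 8.781967163085938) 84.80557250976562
[269 130  18  31 373] [276.1394 146.1394] (277.5, 145.0) (30.0, 17.0) 90.0
[276 171  10  19 142] [280.8028 180.493 ] (280.2233581542969, 180.12689208984375) (18.239242553710938, 8.692139625549316) 85.91438293457031
[158 178  23  18 194] [168.0928 186.2629] (169.2000274658203, 186.6000213623047) (23.25510597229004, 10.733125686645508) 26.56505012512207
[397 188  21  49 354] [404.1554 209.4209] (402.1436767578125, 211.15476989746094) (15.436575889587402, 48.41770935058594) 19.23067283630371
[439 197  31  18 216] [454.1111 204.9398] (454.62835693359375, 205.74404907226562) (11.247419357299805, 31.854846954345703) 74.35775756835938
188 403 407
190 402 415
192 401 417
194 404 414
196 404 410
198 404 409
200 403 408
202 403 408
204 402 408
206 402 407
208 401 407
210 401 407
212 401 406
214 400 406
216 400 405
218 399 405
220 399 405
222 399 404
224 398 404
226 398 403
228 397 403
230 397 403
232 397 402
234 397 402
236 400 401
fl [0.6752 0.182  0.427 ]
fr [ 0.6789 -0.2185  0.427 ]
nl [0.5329 0.1819 0.427 ]
nr [ 0.5382 -0.2183  0.427 ]
top Lo [0.6849 0.134  0.472 ]
top Li [0.6835 0.0677 0.472 ]
top Ro [ 0.6909 -0.1704  0.472 ]
top Ri [ 0.6894 -0.1062  0.472 ]
sc Lo [0.6929 0.1357 0.472 ]
sc Li [0.6925 0.0731 0.472 ]
sc Ro [ 0.6956 -0.1649  0.472 ]
sc Ri [ 0.6968 -0.1052  0.472 ]
block a [ 0.5757 -0.2617  0.09  ]
block b [ 0.5517 -0.3771  0.09  ]
block c [ 0.3318 -0.3294  0.09  ]
block d [ 0.3529 -0.2007  0.09  ]
mb [0.4263 0.0172 0.04  ]
cup [ 0.6168 -0.0082  0.04  ]
ma [0.4606 0.2916 0.04  ]
```

```bash
cat >> h.py <<'E'
np.set_printoptions(precision=4,suppress=True)
def toolR(yaw,lean,roll=0):
    # bar heading yaw; tool z leaning along heading; tool x = -bar y
    h=np.array([np.cos(yaw),np.sin(yaw),0]); l=np.array([-h[1],h[0],0])
    z=np.sin(lean)*h-np.cos(lean)*np.array([0,0,1]); x=-l
    return np.c_[x,np.cross(z,x),z]
def delta(P,Rm):
    s=readout.observe(); R0=R.from_quat(s["ee_rot"])
    d=R0.inv().apply(np.asarray(P)-s["ee_pos"])/.025
    r=(R0.inv()*R.from_matrix(Rm)).as_rotvec(degrees=True)/5
    print("shift",d.round(3),"turn",r.round(3))
E
python3 - <<'E'
from h import *
a=onz("top",(405.6,200),.13);b=onz("top",(400,232),.13)
d=a-b; yaw=np.arctan2(d[1],d[0]); print(a,b,np.degrees(yaw))
print("end top",onz("top",(399.8,235.3),.13),"plate top back/front",onz("top",(409.5,192.5),.174),onz("top",(409.5,189.5),.174))
print("plate ends",onz("top",(402,190.5),.174),onz("top",(417.5,191.5),.174))
print("cam",ray("top",(0,0))[0],ray("scene",(0,0))[0])
# fitted bar end, block yaw
print(onz("top",(281,189.5),.192), onz("top",(280.5,172),.192))
E
```

```text
[ 0.4906 -0.2985  0.13  ] [ 0.3867 -0.2697  0.13  ] -15.51379819468768
end top [ 0.3761 -0.2679  0.13  ] plate top back/front [ 0.5058 -0.3039  0.174 ] [ 0.5156 -0.3049  0.174 ]
plate ends [ 0.5138 -0.2807  0.174 ] [ 0.5075 -0.3297  0.174 ]
cam [0.223  0.0081 1.5519] [ 1.0614 -0.0348  1.2337]
[0.5367 0.1033 0.192 ] [0.5938 0.1023 0.192 ]
```

```bash
python3 - <<'E'
from h import *
yaw=np.radians(-15.5); Rm=toolR(yaw,np.radians(40)); h=np.array([np.cos(yaw),np.sin(yaw),0])
G=np.array([.4437,-.2852,.118])-.040*h; T=G+.019*Rm[:,2]; print(T, T-.1*Rm[:,2])
delta(T-.1*Rm[:,2],Rm)
E
```

```text
[ 0.4169 -0.2778  0.1034] [ 0.355  -0.2606  0.18  ]
shift [-7.952 -9.202  2.033] turn [7.71  2.652 7.224]
```

```bash
python3 -m handwheel '[-2,-2.3,0.2,1.9,0.65,1.8, -4,-4.6,0.7,3.8,1.3,3.6, -6,-6.9,1.5,5.8,2,5.4, -7.95,-9.2,2.03,7.71,2.65,7.22, -7.95,-9.2,2.03,7.71,2.65,7.22, -7.95,-9.2,2.03,7.71,2.65,7.22, -7.95,-9.2,2.03,7.71,2.65,7.22, -7.95,-9.2,2.03,7.71,2.65,7.22, -7.95,-9.2,2.03,7.71,2.65,7.22]' 60 110
python3 - <<'E'
from h import *
s=readout.observe(); print(s["q"],s["ee_pos"],s["gripper_width"],s["ft_force"]); print(R.from_quat(s["ee_rot"]).as_matrix())
t=grab_frame("top"); s=grab_frame("scene")
cv2.imwrite("pics/p2.png",np.hstack([cv2.resize(t[140:290,330:480],(400,400),interpolation=3),cv2.resize(s[130:280,140:290],(400,400),interpolation=3)]))
yaw=np.radians(-15.5); Rm=toolR(yaw,np.radians(40)); h=np.array([np.cos(yaw),np.sin(yaw),0])
delta(np.array([ 0.4169,-0.2778,0.1034]),Rm)
E
```

```text
time_s: 1.23
ee_pos: [0.3561, -0.263, 0.183]
ee_rot: [-0.57, 0.748, -0.27, 0.207]
ft_force: [-0.1, 0.2, 0.2]
gripper_width: 0.0603
[-1.1838  0.0207  2.3272  1.0724  0.6159 -0.1965] [ 0.3561 -0.263   0.183 ] 0.06029387688300922 [-0.0834  0.2074  0.1538]
[[-0.2656 -0.7412  0.6165]
 [-0.9641  0.2057 -0.1681]
 [-0.0022 -0.6389 -0.7692]]
shift [-0.073  0.121  4.049] turn [ 0.053  0.029 -0.004]
```

View pics/p2.png

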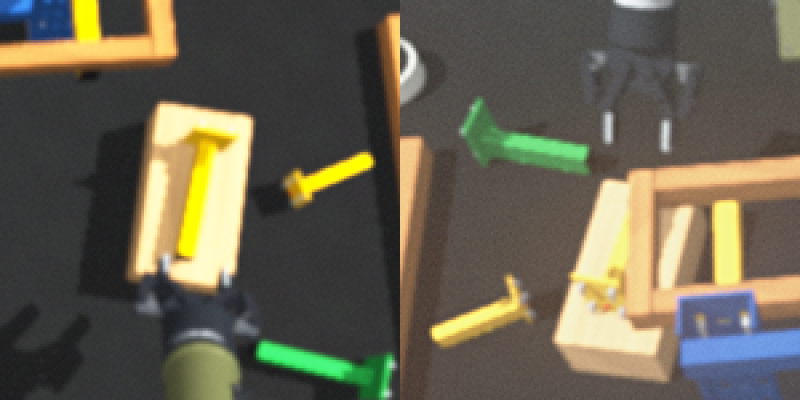

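The fingertips straddle the bar's axis: the tips are at about (165,265) and (225,270) in the left crop and the bar's end at (187,255), the rest being parallax. Going in.

```bash
python3 -m handwheel '[-0.04,0.06,1.5,0,0,0, -0.07,0.12,3,0,0,0, -0.07,0.12,4.05,0,0,0, -0.07,0.12,4.05,0,0,0, -0.07,0.12,4.05,0,0,0]' && python3 -m handwheel '[0,0,0,0,0,0,0,0,0,0,0,0,0,0,0,0,0,0,0,0,0,0,0,0,0,0,0,0,0,0,0,0,0,0,0,0,0,0,0,0,0,0,0,0,0,0,0,0]' 0 110
python3 - <<'E'
from h import *
s=readout.observe(); print(s["q"],s["ee_pos"],s["moment"])
R0=R.from_quat(s["ee_rot"]); print("up 100mm in tool units",R0.inv().apply([0,0,4]),"x100",R0.inv().apply([4,0,0]))
E
```

```text
time_s: 1.95
ee_pos: [0.4234, -0.2854, 0.1107]
ee_rot: [-0.572, 0.749, -0.263, 0.206]
ft_force: [0.3, -0.2, 0.1]
gripper_width: 0.0599
time_s: 2.95
ee_pos: [0.4233, -0.2853, 0.1119]
ee_rot: [-0.571, 0.749, -0.264, 0.206]
ft_force: [-5.2, 3.9, 8.5]
gripper_width: 0.0174
[-0.9954  0.2786  2.328   1.5863  0.4389 -0.6212] [ 0.4233 -0.2853  0.1119] [0.1946 0.2648 0.0292]
up 100mm in tool units [-0.0255 -2.5261 -3.1013] x100 [-1.0485 -2.9887  2.443 ]
```

The elbow's range stop kept the tool about 8 mm off its target. I'll lift a little, moving outward, and look at how the bar sits in the grip.

```bash
python3 -m handwheel '[0,-0.4,-0.4,0,0,0, 0,-0.9,-0.8,0,0,0, 0,-1.5,-0.9,0,0,0, 0,-2.2,-0.8,0,0,0, 0,-2.2,-0.8,0,0,0, 0,-2.2,-0.8,0,0,0]'
python3 - <<'E'
from h import *
s=readout.observe(); print(s["q"],s["ee_pos"],s["ft_force"],s["moment"])
t=grab_frame("top"); s=grab_frame("scene")
cv2.imwrite("pics/t3.png",t);cv2.imwrite("pics/s3.png",s)
cv2.imwrite("pics/p3.png",np.hstack([cv2.resize(t[160:260,360:460],(400,400),interpolation=3),cv2.resize(s[180:280,160:260],(400,400),interpolation=3)]))
E
```

```text
time_s: 3.7
ee_pos: [0.4511, -0.2922, 0.1612]
ee_rot: [-0.572, 0.749, -0.263, 0.206]
ft_force: [0.1, 0.1, -4.7]
gripper_width: 0.0181
[-0.9342  0.1805  2.2087  1.1593  0.4461 -0.0974] [ 0.4511 -0.2922  0.1612] [ 0.0784  0.0505 -4.7327] [ 0.2885  0.9506 -0.0306]
```

View pics/p3.png

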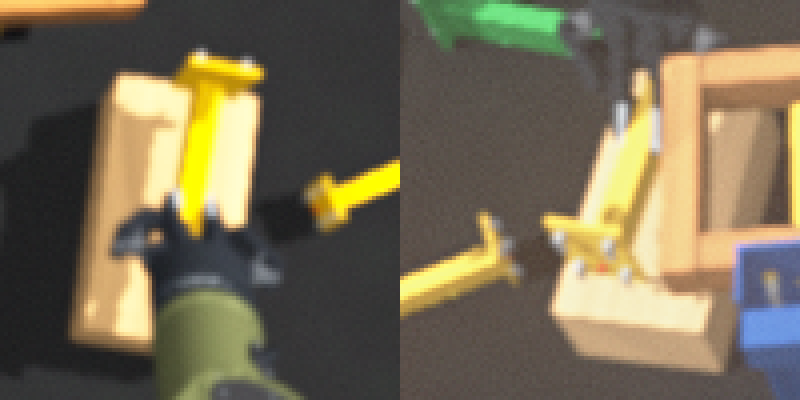

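Held: the bar stays in the jaws, the plate faces forward with its hooks visible, and the plate's top corners are at top px (404,177.5) and (426,179), scene px (215,237.5) and (196,234). I'll triangulate these against the expected pose to check pitch.

```bash
cat >> h.py <<'E'
def tri(pt,ps):
    o1,d1=ray("top",pt); o2,d2=ray("scene",ps)
    A=np.c_[d1,-d2]; k=np.linalg.lstsq(A,o2-o1,rcond=None)[0]
    a,b=o1+k[0]*d1,o2+k[1]*d2; return (a+b)/2, np.linalg.norm(a-b)
# bar point in tool frame (from pose at closing): bar = tool frame rotated, centre offset
def barpose(s=None,cx=.0197,cz=-.0019,lean=np.radians(39.2)):
    s=s or readout.observe(); Rt=R.from_quat(s["ee_rot"]).as_matrix()
    # bar axes in tool axes: y=-x_t, x = horizontal heading at lean
    X=Rt@np.array([0,-np.cos(lean),np.sin(lean)]); Y=-Rt[:,0]; Z=np.cross(X,Y)
    return s["ee_pos"]+cx*X+cz*Z, np.c_[X,Y,Z]
E
python3 - <<'E'
from h import *
L=tri((404.3,177.5),(215,237.5)); Rr=tri((425.7,178.7),(196.3,234.3)); print(L,Rr)
c,B=barpose(); print(c); print(B)
for nm,p in dict(pl=(.073,.027,.064),pr=(.073,-.027,.064),cap=(-.075,0,.02),plow=(.075,0,0)).items():
    P=c+B@np.array(p); print(nm,P,proj("top",P),proj("scene",P))
t=cv2.imread("pics/t3.png"); hs=cv2.cvtColor(t,cv2.COLOR_BGR2HSV); m=cv2.inRange(hs,(22,170,120),(34,255,255))
for y in range(172,218,3):
    xs=np.where(m[y,390:432])[0]
    if len(xs): print(y,xs.min()+390,xs.max()+390)
s=cv2.imread("pics/s3.png"); hs=cv2.cvtColor(s,cv2.COLOR_BGR2HSV); r=cv2.inRange(hs,(0,120,80),(10,255,255)); 
ys,xs=np.where(r[220:260,185:225]); print("red pin",xs+185,ys+220)
E
```

```text
(array([ 0.5474, -0.2885,  0.2109]), np.float64(0.008087509003603072)) (array([ 0.5366, -0.3456,  0.2201]), np.float64(0.004905745926130954))
[ 0.4701 -0.2975  0.1591]
[[ 0.965   0.2622  0.0006]
 [-0.2622  0.965  -0.0081]
 [-0.0027  0.0077  1.    ]]
pl [ 0.5476 -0.2911  0.2231] [407.2324 176.1945] [214.5055 235.7191]
pr [ 0.5335 -0.3433  0.2227] [424.4545 179.6467] [196.0453 232.8349]
cap [ 0.3977 -0.278   0.1793] [405.21  226.361] [224.1865 197.5704]
plow [ 0.5424 -0.3172  0.1589] [411.4642 182.2173] [210.7539 244.461 ]
175 407 417
178 406 425
181 408 420
184 409 415
187 408 414
190 407 413
193 407 413
196 406 412
199 406 412
202 405 411
205 405 411
208 406 410
211 406 410
214 406 409
217 408 409
red pin [210] [247]
```

```bash
python3 - <<'E'
from h import *
t=cv2.imread("pics/top0.png"); hs=cv2.cvtColor(t,cv2.COLOR_BGR2HSV)
y=cv2.inRange(hs,(22,170,120),(34,255,255)); b=cv2.inRange(hs,(100,120,60),(125,255,255))
def seg(m,row,a,e): 
    xs=np.where(m[row,a:e])[0]; return (xs.min()+a,xs.max()+a) if len(xs) else None
print("R plate");[print(r,seg(y,r,340,390)) for r in range(106,113)]
print("L plate");[print(r,seg(y,r,255,290)) for r in range(113,119)]
for r in (128,134,140,146,152):
    a=seg(y,r,345,385); c=(a[0]+a[1])/2; print("Rbar",r,a,onz("top",(c,r),.392))
for r in (173,178,183,187,189,190):
    a=seg(y,r,265,295)
    if a: print("fit",r,a,onz("top",((a[0]+a[1])/2,r),.192))
for r in range(96,125,2): print("blue",r,seg(b,r,335,385),seg(b,r,250,300))
E
```

```text
R plate
106 None
107 (np.int64(369), np.int64(370))
108 (np.int64(355), np.int64(371))
109 (np.int64(352), np.int64(370))
110 (np.int64(352), np.int64(369))
111 (np.int64(352), np.int64(364))
112 None
L plate
113 None
114 (np.int64(274), np.int64(280))
115 (np.int64(263), np.int64(280))
116 (np.int64(262), np.int64(280))
117 (np.int64(263), np.int64(271))
118 None
Rbar 128 (np.int64(357), np.int64(364)) [ 0.6513 -0.1382  0.392 ]
Rbar 134 (np.int64(357), np.int64(365)) [ 0.6338 -0.1382  0.392 ]
Rbar 140 (np.int64(358), np.int64(366)) [ 0.6163 -0.1395  0.392 ]
Rbar 146 (np.int64(358), np.int64(366)) [ 0.5991 -0.1381  0.392 ]
Rbar 152 (np.int64(359), np.int64(367)) [ 0.5818 -0.1394  0.392 ]
fit 173 (np.int64(279), np.int64(284)) [0.5903 0.0993 0.192 ]
fit 178 (np.int64(277), np.int64(284)) [0.5742 0.1032 0.192 ]
fit 183 (np.int64(277), np.int64(284)) [0.5579 0.1039 0.192 ]
fit 187 (np.int64(278), np.int64(285)) [0.5447 0.1014 0.192 ]
fit 189 (np.int64(279), np.int64(284)) [0.5383 0.1017 0.192 ]
blue 96 (np.int64(335), np.int64(374)) (np.int64(258), np.int64(299))
blue 98 (np.int64(335), np.int64(374)) (np.int64(257), np.int64(299))
blue 100 (np.int64(348), np.int64(374)) (np.int64(257), np.int64(299))
blue 102 (np.int64(348), np.int64(373)) (np.int64(257), np.int64(291))
blue 104 (np.int64(348), np.int64(372)) (np.int64(257), np.int64(282))
blue 106 (np.int64(347), np.int64(351)) (np.int64(257), np.int64(282))
blue 108 (np.int64(347), np.int64(349)) (np.int64(257), np.int64(283))
blue 110 (np.int64(347), np.int64(348)) (np.int64(258), np.int64(283))
blue 112 None (np.int64(259), np.int64(283))
blue 114 None (np.int64(283), np.int64(284))
blue 116 None None
blue 118 None None
blue 120 None None
blue 122 None None
blue 124 None None
```

```bash
cat >> h.py <<'E'
LEAN=np.radians(39.2); PITCH=np.radians(3.3) # droop of bar in grip
def barpose(s=None,pitch=None):
    p=PITCH if pitch is None else pitch
    s=s or readout.observe(); Rt=R.from_quat(s["ee_rot"]).as_matrix()
    l=LEAN+p; X=Rt@np.array([0,-np.cos(l),np.sin(l)]); Y=-Rt[:,0]; Z=np.cross(X,Y)
    B=np.c_[X,Y,Z]; g=s["ee_pos"]-.019*Rt[:,2]
    return g+B@np.array([.0317,0,-.0166]), B
def tcpfor(c,yaw,pitch=None):
    p=PITCH if pitch is None else pitch
    Rt=toolR(np.radians(yaw),LEAN+p); l=LEAN+p
    B=np.c_[Rt@[0,-np.cos(l),np.sin(l)],-Rt[:,0],[0,0,1.]]
    return np.asarray(c)-B@np.array([.0317,0,-.0166])+.019*Rt[:,2],Rt
E
python3 - <<'E'
from h import *
print(barpose()[0]); P,Rt=tcpfor((.565,-.137,.1845),.8); print(P); delta(P,Rt)
E
```

```text
[ 0.4691 -0.2973  0.1573]
[ 0.5461 -0.1373  0.1871]
shift [-6.993 -2.21   0.52 ] turn [ 0.675 -2.024 -2.481]
```

```bash
python3 -m handwheel '[-0.5,-0.5,-0.3,0.1,-0.2,-0.2, -1.5,-0.8,-0.2,0.2,-0.5,-0.6, -2.7,-1.1,0,0.3,-0.8,-1, -4,-1.4,0.2,0.4,-1.2,-1.4, -5.3,-1.8,0.4,0.5,-1.6,-1.9, -6.3,-2.1,0.5,0.6,-1.85,-2.3, -7,-2.21,0.52,0.67,-2.02,-2.48, -7,-2.21,0.52,0.67,-2.02,-2.48, -7,-2.21,0.52,0.67,-2.02,-2.48, -7,-2.21,0.52,0.67,-2.02,-2.48]'
python3 - <<'E'
from h import *
s=readout.observe(); print(s["q"],s["ft_force"],s["moment"]); c,B=barpose(); print(c);print(B)
t=grab_frame("top"); s=grab_frame("scene")
cv2.imwrite("pics/t4.png",t);cv2.imwrite("pics/s4.png",s)
for nm,p in dict(pl=(.073,.027,.064),pr=(.073,-.027,.064),pin=(.081,0,0)).items():
    P=c+B@np.array(p); print(nm,P,proj("top",P),proj("scene",P))
cv2.imwrite("pics/p4.png",np.hstack([cv2.resize(t[90:200,320:430],(400,400),interpolation=3),cv2.resize(s[190:300,220:330],(400,400),interpolation=3)]))
E
```

```text
time_s: 5.05
ee_pos: [0.5459, -0.1378, 0.187]
ee_rot: [0.663, -0.655, 0.255, -0.258]
ft_force: [0.7, 0.4, -4.4]
gripper_width: 0.0184
[-0.5743  0.1605  2.1855  1.2279  0.4077 -0.0852] [ 0.7257  0.3972 -4.3953] [-0.0738  1.0635 -0.0235]
[ 0.5648 -0.1376  0.1844]
[[ 0.9999 -0.0123  0.0007]
 [ 0.0123  0.9999  0.0004]
 [-0.0007 -0.0004  1.    ]]
pl [ 0.6375 -0.1097  0.2483] [347.1625 149.4437] [280.1209 256.3428]
pr [ 0.6381 -0.1637  0.2483] [364.6292 148.1961] [259.5789 258.384 ]
pin [ 0.6458 -0.1366  0.1843] [353.9836 152.626 ] [272.6528 269.1016]
```

View pics/p4.png

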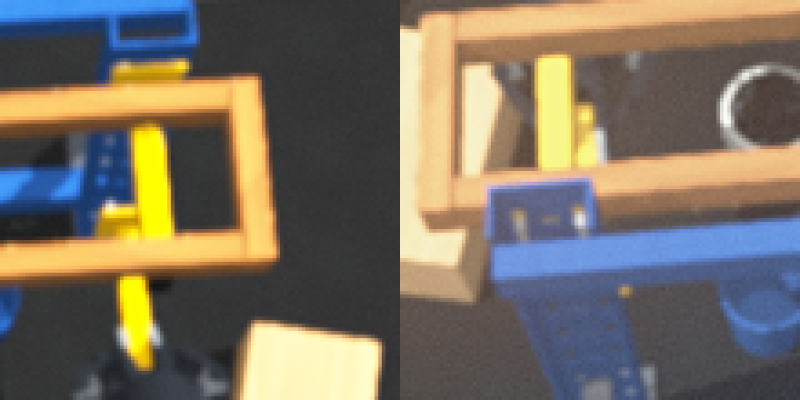

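Left crop: the spare plate's left half shows below the upper bar at (98–140, 205–240), matching the predicted pixel within about 1. The bare post's face with its slots shows at (85–132, 85–235). Zooming there gives the lateral offset.

```bash
python3 - <<'E'
from h import *
t=cv2.imread("pics/t4.png"); t0=cv2.imread("pics/top0.png")
f=lambda im:cv2.convertScaleAbs(cv2.resize(im[108:168,335:375],(400,600),interpolation=2),alpha=1.5)
cv2.imwrite("pics/p5.png",np.hstack([f(t0),f(t)]))
# predicted: hook columns / slots for post centre y=-.137, face x=.688, axes rack yaw .7
yw=np.radians(.8); X=np.array([np.cos(yw),np.sin(yw),0]);Y=np.array([-X[1],X[0],0]); O=np.array([.688,-.137,0])
for z in (.1285,.1785,.2285,.2785,.3285):
  for yy in (.03,.018,-.018): print(z,yy,((proj("top",O+Y*yy+[0,0,z])-[335,108])*10).round(0),end=" ")
  print()
E
```

```text
0.1285 0.03 [ 79. 383.] 0.1285 0.018 [114. 380.] 0.1285 -0.018 [221. 372.] 
0.1785 0.03 [ 88. 334.] 0.1785 0.018 [124. 332.] 0.1785 -0.018 [234. 324.] 
0.2285 0.03 [ 97. 282.] 0.2285 0.018 [135. 279.] 0.2285 -0.018 [249. 271.] 
0.2785 0.03 [107. 227.] 0.2785 0.018 [146. 224.] 0.2785 -0.018 [264. 215.] 
0.3285 0.03 [118. 167.] 0.3285 0.018 [159. 164.] 0.3285 -0.018 [281. 155.]
```

View pics/p5.png

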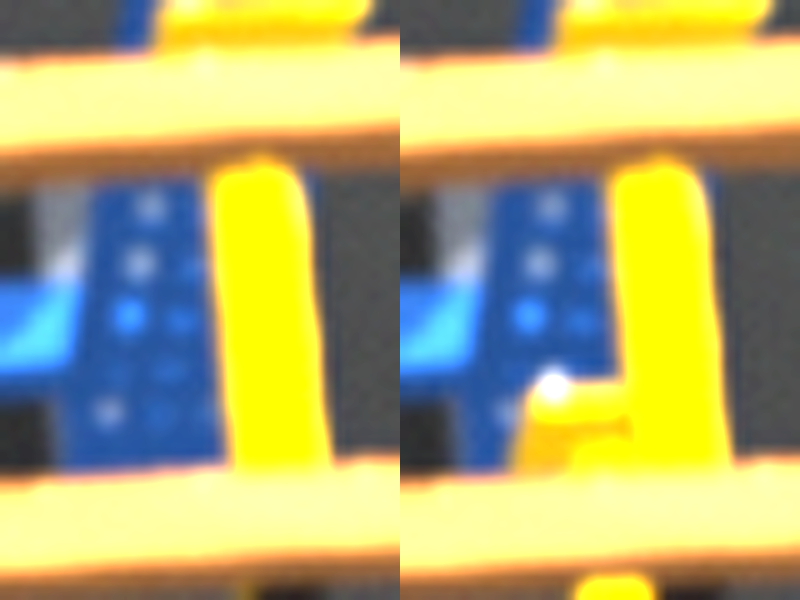

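```bash
python3 - <<'E'
from h import *
c,B=barpose()
for p in ((.0795,.018,.054),(.075,.018,.054),(.071,.027,.064),(.075,.027,.064),(.071,.0,.064)):
    print(p,((proj("top",c+B@np.array(p))-[335,108])*10+4.5).round(0))
yw=np.radians(.8); X=np.array([np.cos(yw),np.sin(yw),0]);Y=np.array([-X[1],X[0],0])
meas=np.array([(152,208),(140,264),(130,316),(109,413)]); zz=np.array([.276,.226,.176,.076])
from scipy.optimize import least_squares
for dz in (0,.0025,.005):
  f=lambda v:np.concatenate([(proj("top",np.array([v[0],v[1],z+dz])+Y*.018)-[335,108])*10+4.5-m for z,m in zip(zz,meas)])
  r=least_squares(f,[.69,-.137]); print(dz,r.x,r.fun.reshape(-1,2).round(1).tolist())
E
```

```text
(0.0795, 0.018, 0.054) [151. 407.]
(0.075, 0.018, 0.054) [152. 420.]
(0.071, 0.027, 0.064) [126. 425.]
(0.075, 0.027, 0.064) [125. 412.]
(0.071, 0.0, 0.064) [214. 419.]
0 [ 0.6954 -0.1379] [[-0.6, -0.1], [0.0, 0.3], [-0.6, 0.8], [1.3, -1.1]]
0.0025 [ 0.6945 -0.1377] [[-0.6, -0.3], [0.0, 0.2], [-0.6, 0.9], [1.2, -0.9]]
0.005 [ 0.6936 -0.1375] [[-0.5, -0.4], [0.1, 0.2], [-0.6, 0.9], [1.2, -0.6]]
```

The slot column fits the camera model well: face x≈.6945, post y≈-.1377 in camera terms. The hook's pixel says the held arm is laterally within about 0.5 mm and some 6 mm further forward than assumed. I'll advance near contact, then creep.

```bash
cat >> h.py <<'E'
def step(dx=0,dy=0,dz=0):
    s=readout.observe(); print(s["ee_pos"],s["ft_force"].round(1),s["moment"].round(2),s["time_s"])
    print(R.from_quat(s["ee_rot"]).inv().apply(np.array([dx,dy,dz])/.025).round(3))
E
python3 -c "
from h import *
step(.030,-.0005,0);step(.001,0,0);step(0,.001,0);step(0,0,.001)"
```

```text
[ 0.546  -0.1378  0.1871] [-0.6 -0.  -4. ] [-0.02  1.05  0.  ] 5.15
[ 0.035 -0.885  0.81 ]
[ 0.546  -0.1378  0.1871] [-0.6 -0.  -4. ] [-0.02  1.05  0.  ] 5.15
[ 0.001 -0.03   0.027]
[ 0.546  -0.1378  0.1871] [-0.6 -0.  -4. ] [-0.02  1.05  0.  ] 5.15
[-0.04 -0.    0.  ]
[ 0.546  -0.1378  0.1871] [-0.6 -0.  -4. ] [-0.02  1.05  0.  ] 5.15
[ 0.    -0.027 -0.03 ]
```

```bash
python3 -m handwheel '[0.01,-0.3,0.27,0,0,0, 0.02,-0.6,0.54,0,0,0, 0.035,-0.885,0.81,0,0,0, 0.035,-0.885,0.81,0,0,0]'; python3 -m handwheel '[0,-0.06,0.055,0,0,0, 0,-0.12,0.11,0,0,0, 0,-0.12,0.11,0,0,0]'; python3 -m handwheel '[0,-0.06,0.055,0,0,0, 0,-0.09,0.08,0,0,0, 0,-0.09,0.08,0,0,0]'
```

```text
time_s: 5.65
ee_pos: [0.5773, -0.1384, 0.1873]
ee_rot: [0.663, -0.654, 0.255, -0.258]
ft_force: [0.5, 0.6, -4.6]
gripper_width: 0.0187
time_s: 6.02
ee_pos: [0.5814, -0.1383, 0.1873]
ee_rot: [0.663, -0.654, 0.255, -0.258]
ft_force: [0.0, -0.1, -3.8]
gripper_width: 0.0182
time_s: 6.4
ee_pos: [0.584, -0.1382, 0.1871]
ee_rot: [0.663, -0.655, 0.255, -0.258]
ft_force: [-2.7, -0.7, -3.7]
gripper_width: 0.0179
```

```bash
python3 -m handwheel '[0,-0.06,0.055,0,0,0, 0,-0.06,0.055,0,0,0]';  python3 -m handwheel '[0,-0.06,0.055,0,0,0, 0,-0.06,0.055,0,0,0]'; python3 -c "
from h import *
step()"
```

```text
time_s: 6.65
ee_pos: [0.5842, -0.1379, 0.1864]
ee_rot: [0.663, -0.655, 0.254, -0.257]
ft_force: [-11.8, -0.2, 0.5]
gripper_width: 0.0178
time_s: 6.9
ee_pos: [0.5844, -0.1376, 0.1856]
ee_rot: [0.663, -0.656, 0.254, -0.256]
ft_force: [-9.3, -0.6, -2.4]
gripper_width: 0.0183
[ 0.5844 -0.1376  0.1856] [-9.3 -0.6 -2.4] [-0.12  1.63 -0.21] 6.9
[0. 0. 0.]
```

Noses are on the face: it stopped at TCP x≈.5844, about 39 mm on, as predicted. I'll search vertically with a light press, upward first.

```bash
python3 -m handwheel '[0,-0.071,0.01,0,0,0, 0,-0.098,-0.02,0,0,0, 0,-0.098,-0.02,0,0,0]'; python3 -m handwheel '[0,-0.071,0.01,0,0,0, 0,-0.098,-0.02,0,0,0, 0,-0.098,-0.02,0,0,0]'; python3 -m handwheel '[0,-0.071,0.01,0,0,0, 0,-0.098,-0.02,0,0,0, 0,-0.098,-0.02,0,0,0]'
```

```text
time_s: 7.28
ee_pos: [0.5843, -0.1375, 0.1864]
ee_rot: [0.663, -0.656, 0.253, -0.255]
ft_force: [-6.3, -1.1, -4.1]
gripper_width: 0.0179
time_s: 7.65
ee_pos: [0.5842, -0.1373, 0.187]
ee_rot: [0.664, -0.657, 0.252, -0.254]
ft_force: [-5.0, -1.5, -5.9]
gripper_width: 0.0177
time_s: 8.02
ee_pos: [0.5842, -0.1372, 0.1876]
ee_rot: [0.664, -0.658, 0.251, -0.254]
ft_force: [-5.0, -2.5, -6.3]
gripper_width: 0.018
```

```bash
python3 - <<'E'
from h import *
t=grab_frame("top"); s=grab_frame("scene")
cv2.imwrite("pics/t6.png",t);cv2.imwrite("pics/s6.png",s)
f=lambda im,x,y:cv2.convertScaleAbs(cv2.resize(im[y:y+60,x:x+40],(400,600),interpolation=2),alpha=1.4)
cv2.imwrite("pics/p6.png",np.hstack([f(t,335,108),f(s,250,250)]))
c,B=barpose(); print(c); print(B)
for y in (.018,-.018):
  for z in (-.006,.044): print("hook",y,z,((proj("scene",c+B@np.array([.084,y,z]))-[250,250])*10+4.5).round(0))
O=np.array([.6945,-.1377,.1785])
for y in (.018,-.018):
  for z in (-.05,0,.05): print("slot",y,z,((proj("scene",O+[0,y,z])-[250,250])*10+4.5).round(0))
E
```

```text
[ 0.603  -0.137   0.1848]
[[ 0.9999 -0.0095  0.0122]
 [ 0.0095  1.     -0.0005]
 [-0.0122  0.0006  0.9999]]
hook 0.018 -0.006 [306. 340.]
hook 0.018 0.044 [288. 279.]
hook -0.018 -0.006 [174. 354.]
hook -0.018 0.044 [150. 292.]
slot 0.018 -0.05 [318. 426.]
slot 0.018 0 [302. 368.]
slot 0.018 0.05 [283. 305.]
slot -0.018 -0.05 [190. 438.]
slot -0.018 0 [169. 380.]
slot -0.018 0.05 [145. 317.]
```

View pics/p6.png

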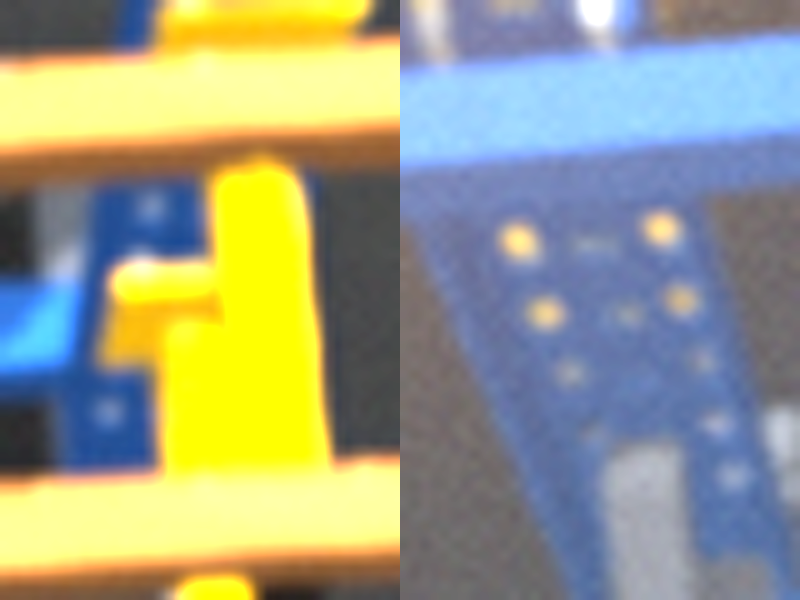

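Right panel (from behind): the slot rows of the post are visible, with yellow (the plate) showing through rows at about 235 and 307 and dim below. The hooks aren't in. Left panel: the spare plate's top edge is at row ~258 and its left end at column ~110. I'll turn those into height and lateral offsets relative to the slots.

```bash
python3 - <<'E'
from h import *
t=cv2.imread("pics/t6.png").astype(int)
print("R-B rows 128..148, cols 347,349,351,353"); 
for r in range(130,147): print(r,[int(t[r,c,2]-t[r,c,0]) for c in (347,349,351,353)])
for r in (135,136,137,139,141): print(r,[int(t[r,c,2]-t[r,c,0]) for c in range(341,352)])
F=np.array([.6945,-.1377,0])
for z in (.240,.2445,.249,.2535): print(z,"plate outer top",proj("top",F+[-.009,.010,z]),"left end out/in",proj("top",F+[-.009,.027,z]),proj("top",F+[-.013,.027,z]), "slot row .2285 top edge z .2405",proj("top",F+[0,.018,.2405]))
s=readout.observe();print(s["ft_force"],np.degrees(barpose()[1][2,0]))
E
```

```text
R-B rows 128..148, cols 347,349,351,353
130 [-81, -81, -81, -81]
131 [-78, -82, -82, -82]
132 [-73, -62, -78, -77]
133 [-44, -23, -34, -29]
134 [51, 65, 88, 91]
135 [153, 137, 181, 176]
136 [197, 197, 223, 219]
137 [206, 231, 229, 224]
138 [166, 190, 183, 179]
139 [155, 170, 168, 174]
140 [163, 170, 181, 194]
141 [166, 170, 198, 206]
142 [160, 163, 203, 225]
143 [119, 127, 201, 237]
144 [41, 61, 182, 239]
145 [-41, -3, 171, 239]
146 [-81, -32, 166, 231]
135 [-53, -57, -66, -73, -24, 85, 153, 144, 137, 159, 181]
136 [-111, -106, -88, -72, -5, 129, 197, 203, 197, 212, 223]
137 [-163, -142, -103, -71, -6, 113, 206, 236, 231, 232, 229]
139 [-179, -142, -94, -59, 10, 101, 155, 169, 170, 166, 168]
141 [-175, -127, -78, -31, 47, 128, 166, 168, 170, 177, 198]
0.24 plate outer top [351.581  135.2199] left end out/in [346.1462 135.5412] [346.2424 136.7587] slot row .2285 top edge z .2405 [348.815 132.582]
0.2445 plate outer top [351.6909 134.7271] left end out/in [346.2386 135.0494] [346.3352 136.2705] slot row .2285 top edge z .2405 [348.815 132.582]
0.249 plate outer top [351.8014 134.2312] left end out/in [346.3316 134.5544] [346.4286 135.7791] slot row .2285 top edge z .2405 [348.815 132.582]
0.2535 plate outer top [351.9126 133.732 ] left end out/in [346.4253 134.0563] [346.5226 135.2846] slot row .2285 top edge z .2405 [348.815 132.582]
[-4.7449 -1.5492 -5.5309] -0.6974456858215641
```

```bash
python3 - <<'E'
from h import *
g=cv2.imread("pics/top0.png").astype(float)
# blob centroids by local contrast (gray)
gr=g.sum(2)/3
from scipy.optimize import curve_fit
def fit(x0,y0,w=3):
    ys,xs=np.mgrid[int(y0)-w:int(y0)+w+1,int(x0)-2:int(x0)+3]
    f=lambda p,a,b,cx,cy,sx,sy,k:(a+k*(p[1]-y0)+b*np.exp(-((p[0]-cx)/sx)**2-((p[1]-cy)/sy)**2))
    d=gr[ys,xs].ravel(); p,_=curve_fit(f,(xs.ravel(),ys.ravel()),d,p0=[d.min(),d.max()-d.min(),x0,y0,1.2,1.5,0],maxfev=9000); return p[2:6]
M=[]
for x,y in ((349.7,128.3),(348.5,133.9),(347.5,139.1),(345.4,148.8)):
    p=fit(x,y); M.append(p[:2]); print(p)
M=np.array(M)
from scipy.optimize import least_squares
zz=np.array([.276,.226,.176,.076])
for dz in (0,.0025,.005):
  r=least_squares(lambda v:np.concatenate([proj("top",[v[0],v[1]+.018,z+dz])-m for z,m in zip(zz,M)]),[.69,-.137]); print(dz,r.x,r.fun.reshape(-1,2).round(2).tolist())
# plate left edge in t4 vs FK
t=cv2.imread("pics/t4.png").astype(int)
for r in (148,149,150,151,152,154): print(r,[int(t[r,c,2]-t[r,c,0]) for c in range(343,353)])
E
```

```text
[349.6908 128.4434   1.6267   1.876 ]
[348.5182 134.1375   1.6594   1.8514]
[347.5128 139.1339   1.6131   1.8154]
[345.4707 148.8979   1.5295   1.5799]
0 [ 0.6949 -0.1378] [[-0.03, -0.02], [0.01, -0.08], [-0.05, 0.18], [0.08, -0.08]]
0.0025 [ 0.694  -0.1376] [[-0.03, -0.04], [0.01, -0.08], [-0.05, 0.18], [0.08, -0.06]]
0.005 [ 0.6931 -0.1374] [[-0.02, -0.05], [0.01, -0.09], [-0.05, 0.19], [0.07, -0.04]]
148 [-78, -69, -58, -27, 59, 171, 170, 152, 177, 217]
149 [-79, -71, -58, -21, 72, 177, 221, 223, 229, 237]
150 [-82, -78, -64, -9, 85, 161, 192, 195, 194, 186]
151 [-79, -79, -53, 18, 109, 161, 170, 169, 176, 178]
152 [-82, -75, -33, 47, 128, 163, 170, 169, 174, 195]
154 [-61, -45, 3, 79, 135, 146, 143, 146, 165, 195]
```

Both views suggest the plate sits roughly 9 mm too high for the slots, so my droop estimate may be wrong. I'll recheck the grip pitch using the earlier unobstructed pair (t3/s3).

```bash
python3 - <<'E'
from h import *
t=cv2.imread("pics/t3.png");s=cv2.imread("pics/s3.png")
a=cv2.resize(t[168:218,395:435],(400,500),interpolation=2); b=cv2.resize(s[215:265,185:225],(400,500),interpolation=2)
cv2.imwrite("pics/p7.png",np.hstack([a,b]))
st=dict(ee_pos=np.array([0.4511,-0.2922,0.1612]),ee_rot=np.array([-0.572,0.749,-0.263,0.206]))
for p in (4,0,-4):
    c,B=barpose(st,np.radians(p)); print("droop",p)
    for nm,q in dict(TL=(.075,.027,.064),TR=(.075,-.027,.064),BL=(.075,.027,-.02),BR=(.075,-.027,-.02),pin=(.081,0,0),hUL=(.082,.018,.044),hUR=(.082,-.018,.044),hLL=(.082,.018,-.006),hLR=(.082,-.018,-.006)).items():
        P=c+B@np.array(q); print(nm,((proj("top",P)-[395,168])*10+4.5).round(0),((proj("scene",P)-[185,215])*10+4.5).round(0))
E
```

```text
droop 4
TL [123.  77.] [302. 239.]
TR [295. 111.] [118. 211.]
BL [ 68. 158.] [376. 342.]
BR [230. 190.] [202. 315.]
pin [165. 139.] [265. 324.]
hUL [141.  82.] [283. 283.]
hUR [253. 104.] [162. 264.]
hLL [107. 131.] [328. 344.]
hLR [216. 152.] [211. 325.]
droop 0
TL [127.  80.] [298. 218.]
TR [299. 114.] [114. 189.]
BL [ 74. 145.] [367. 341.]
BR [236. 177.] [193. 313.]
pin [171. 129.] [257. 318.]
hUL [145.  81.] [278. 266.]
hUR [259. 103.] [156. 247.]
hLL [113. 119.] [320. 338.]
hLR [222. 141.] [202. 320.]
droop -4
TL [130.  85.] [296. 195.]
TR [303. 120.] [110. 166.]
BL [ 79. 133.] [359. 338.]
BR [243. 165.] [184. 310.]
pin [177. 120.] [249. 309.]
hUL [150.  81.] [273. 247.]
hUR [263. 104.] [151. 228.]
hLL [119. 110.] [312. 331.]
hLR [228. 131.] [194. 313.]
```

View pics/p7.png

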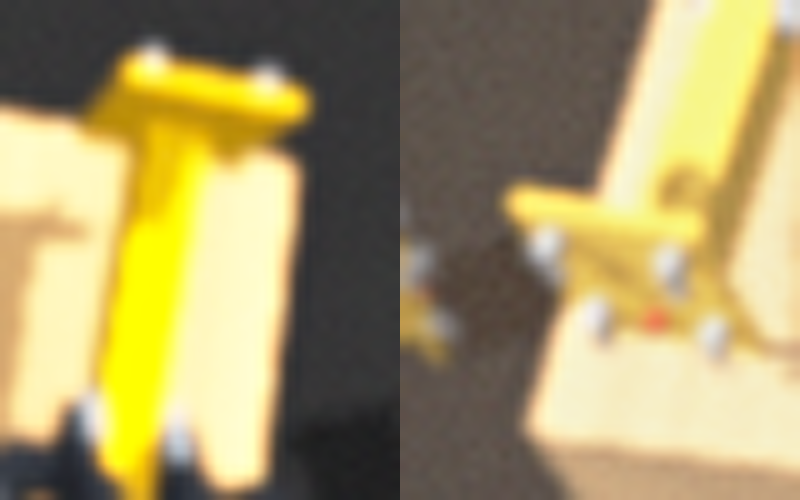

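The five hook and pin pixels in the scene view match zero droop almost exactly: pin (257,320) against (257,318). So my 3.3° correction tilted the nose up, which agrees with the plate sitting high. I'll back off, re-level and re-aim.

```bash
sed -i 's/PITCH=np.radians(3.3)/PITCH=0./' h.py; python3 - <<'E'
from h import *
c,B=barpose(); print(c,"pitch up deg",np.degrees(np.arcsin(B[2,0])))
for z in (-.016,.034): print("lip nose",c+B@np.array([.084,0,z]))
step(-.008,-.001,0)
E
```

```text
[ 0.6039 -0.137   0.1866] pitch up deg 2.6025365551585335
lip nose [ 0.6886 -0.1362  0.1745]
lip nose [ 0.6863 -0.1362  0.2244]
[ 0.5842 -0.1372  0.1876] [-4.7 -1.5 -5.5] [-0.21  2.05 -0.37] 8.125
[ 0.037  0.239 -0.214]
```

```bash
python3 -m handwheel '[0.02,0.12,-0.11,0,0,0, 0.04,0.24,-0.21,0,0,0, 0.04,0.24,-0.21,0,0,0]'; python3 - <<'E'
from h import *
P,Rt=tcpfor((.5985,-.139,.1845),.8); print(P); delta(P,Rt)
E
```

```text
time_s: 8.5
ee_pos: [0.5762, -0.1383, 0.1879]
ee_rot: [0.663, -0.657, 0.251, -0.254]
ft_force: [0.4, -1.1, -4.5]
gripper_width: 0.0181
[ 0.5788 -0.1393  0.1864]
shift [ 0.039 -0.037  0.114] turn [-0.527 -0.029 -0.045]
```

```bash
python3 -m handwheel '[0.02,-0.02,0.05,-0.26,-0.015,-0.02, 0.04,-0.04,0.11,-0.53,-0.03,-0.045, 0.04,-0.04,0.11,-0.53,-0.03,-0.045]'; python3 -m handwheel '[0,-0.06,0.05,0,0,0, 0,-0.12,0.1,0,0,0, 0,-0.155,0.127,0,0,0, 0,-0.155,0.127,0,0,0]';  python3 -c "
from h import *
c,B=barpose();print(c,B[:,0]);P,Rt=tcpfor((.610,-.139,.1845),.8); delta(P,Rt)"
```

```text
time_s: 8.88
ee_pos: [0.5798, -0.1395, 0.1874]
ee_rot: [0.671, -0.661, 0.236, -0.239]
ft_force: [0.0, 0.2, -4.3]
gripper_width: 0.0182
time_s: 9.38
ee_pos: [0.5848, -0.1394, 0.1873]
ee_rot: [0.671, -0.661, 0.236, -0.239]
ft_force: [-0.2, -0.6, -5.2]
gripper_width: 0.0182
[ 0.6045 -0.1391  0.1854] [0.9999 0.015  0.0014]
shift [-0.001 -0.148  0.166] turn [-0.016  0.     0.016]
```

```bash
python3 -m handwheel '[0,-0.07,0.08,0,0,0, 0,-0.148,0.166,0,0,0, 0,-0.148,0.166,0,0,0]';  python3 -c "
from h import *
c,B=barpose();print(c,B[:,0]);P,Rt=tcpfor((.613,-.139,.1845),.8); delta(P,Rt)"
```

```text
time_s: 9.75
ee_pos: [0.5903, -0.1392, 0.1863]
ee_rot: [0.671, -0.661, 0.236, -0.239]
ft_force: [-3.2, -0.6, -2.3]
gripper_width: 0.018
[ 0.61   -0.1389  0.1844] [0.9999 0.0152 0.0012]
shift [ 0.004 -0.097  0.074] turn [-0.013  0.001  0.017]
```

The plate has advanced 5 mm past the earlier contact with only 3 N, so the hooks are entering and the pin is loading. Continue.

```bash
python3 -m handwheel '[0,-0.05,0.04,0,0,0, 0,-0.1,0.075,0,0,0, 0,-0.1,0.075,0,0,0]';  python3 -c "
from h import *
c,B=barpose();print(c,B[:,0]);P,Rt=tcpfor((.6155,-.139,.1845),.8); delta(P,Rt)"
```

```text
time_s: 10.12
ee_pos: [0.5926, -0.1389, 0.186]
ee_rot: [0.671, -0.661, 0.236, -0.239]
ft_force: [-6.8, -0.9, -1.1]
gripper_width: 0.0181
[ 0.6122 -0.1386  0.1841] [0.9999 0.0151 0.0001]
shift [ 0.017 -0.111  0.069] turn [-0.001  0.004  0.014]
```

```bash
python3 -m handwheel '[0.01,-0.055,0.035,0,0,0, 0.017,-0.11,0.07,0,0,0, 0.017,-0.11,0.07,0,0,0]';  python3 -c "
from h import *
c,B=barpose();print(c,B[:,0]);P,Rt=tcpfor((.6165,-.139,.1845),.8); delta(P,Rt); step(0,0,-.001); print(readout.observe()['q'])"
```

```text
time_s: 10.5
ee_pos: [0.5926, -0.1385, 0.1854]
ee_rot: [0.671, -0.662, 0.234, -0.238]
ft_force: [-21.9, -1.1, 7.0]
gripper_width: 0.0182
[ 0.6122 -0.1383  0.1835] [ 0.9999  0.0146 -0.0028]
shift [ 0.032 -0.157  0.076] turn [0.033 0.006 0.005]
[ 0.5926 -0.1385  0.1854] [-21.9  -1.1   7. ] [-0.32  1.76 -0.49] 10.5
[0.    0.025 0.031]
[-0.4864  0.2087  2.0583  0.8968  0.3977  0.3118]
```

Firm stop about 8 mm beyond the nose contact, so the plate is against the post. Now downward with a light press.

```bash
python3 -m handwheel '[0.01,0.02,0.045,0,0,0, 0.02,0.045,0.075,0,0,0, 0.02,0.07,0.11,0,0,0, 0.02,0.095,0.14,0,0,0, 0.02,0.095,0.14,0,0,0]';  python3 -c "
from h import *
c,B=barpose();print(c,B[:,0]);P,Rt=tcpfor((.6125,-.1388,c[2]-.005),.8); delta(P,Rt); step()"
```

```text
time_s: 11.12
ee_pos: [0.5923, -0.1387, 0.1802]
ee_rot: [0.672, -0.662, 0.234, -0.238]
ft_force: [-4.8, 0.7, -4.5]
gripper_width: 0.0179
[ 0.612  -0.1384  0.1783] [ 0.9999  0.0151 -0.0046]
shift [0.016 0.112 0.171] turn [0.053 0.015 0.004]
[ 0.5923 -0.1387  0.1802] [-4.8  0.7 -4.5] [-0.11  1.55 -0.1 ] 11.125
[0. 0. 0.]
```

```bash
python3 -m handwheel '[0.01,0.04,0.06,0.02,0,0, 0.015,0.075,0.115,0.05,0,0, 0.016,0.112,0.171,0.05,0,0, 0.016,0.112,0.171,0.05,0,0]';  python3 -c "
from h import *
c,B=barpose();print(c,B[:,0]);P,Rt=tcpfor((.6125,-.1388,c[2]-.005),.8); delta(P,Rt); step()"
```

```text
time_s: 11.62
ee_pos: [0.5925, -0.1387, 0.1752]
ee_rot: [0.671, -0.661, 0.235, -0.239]
ft_force: [-8.4, 0.4, 1.6]
gripper_width: 0.0181
[ 0.6122 -0.1384  0.1733] [ 0.9999  0.0152 -0.0001]
shift [0.014 0.116 0.164] turn [0.002 0.019 0.002]
[ 0.5925 -0.1387  0.1752] [-8.4  0.4  1.6] [ 0.03  1.07 -0.01] 11.625
[0. 0. 0.]
```

```bash
python3 -m handwheel '[0,0.04,0.055,0,0,0, 0.01,0.08,0.11,0,0,0, 0.014,0.116,0.165,0,0,0, 0.014,0.116,0.165,0,0,0]';  python3 -c "
from h import *
c,B=barpose();print(c,B[:,0]);P,Rt=tcpfor((.6122,-.1388,c[2]-.005),.8); delta(P,Rt); step()"
```

```text
time_s: 12.12
ee_pos: [0.5918, -0.1385, 0.1716]
ee_rot: [0.671, -0.661, 0.236, -0.24]
ft_force: [-20.7, 1.8, 13.7]
gripper_width: 0.0182
[ 0.6115 -0.1382  0.1698] [0.9999 0.0147 0.0017]
shift [0.023 0.103 0.172] turn [-0.02   0.016 -0.002]
[ 0.5918 -0.1385  0.1716] [-20.7   1.8  13.7] [ 0.08  0.73 -0.04] 12.125
[0. 0. 0.]
```

```bash
python3 -m handwheel '[0,0.05,0.06,0,0,0, 0,0.1,0.124,0,0,0, 0,0.15,0.186,0,0,0, 0,0.15,0.186,0,0,0]';  python3 - <<'E'
from h import *
c,B=barpose();print(c,B[:,0]); step()
t=grab_frame("top"); s=grab_frame("scene")
cv2.imwrite("pics/t8.png",t);cv2.imwrite("pics/s8.png",s)
f=lambda im,x,y:cv2.convertScaleAbs(cv2.resize(im[y:y+60,x:x+40],(400,600),interpolation=2),alpha=1.4)
cv2.imwrite("pics/p8.png",np.hstack([f(t,335,108),f(s,250,250)]))
E
```

```text
time_s: 12.62
ee_pos: [0.5918, -0.1384, 0.1707]
ee_rot: [0.669, -0.661, 0.239, -0.242]
ft_force: [-34.4, 4.7, 34.4]
gripper_width: 0.0177
[ 0.6115 -0.1381  0.169 ] [0.9999 0.0133 0.0095]
[ 0.5918 -0.1384  0.1707] [-34.4   4.7  34.4] [0.43 0.03 0.11] 12.625
[0. 0. 0.]
```

View pics/p8.png

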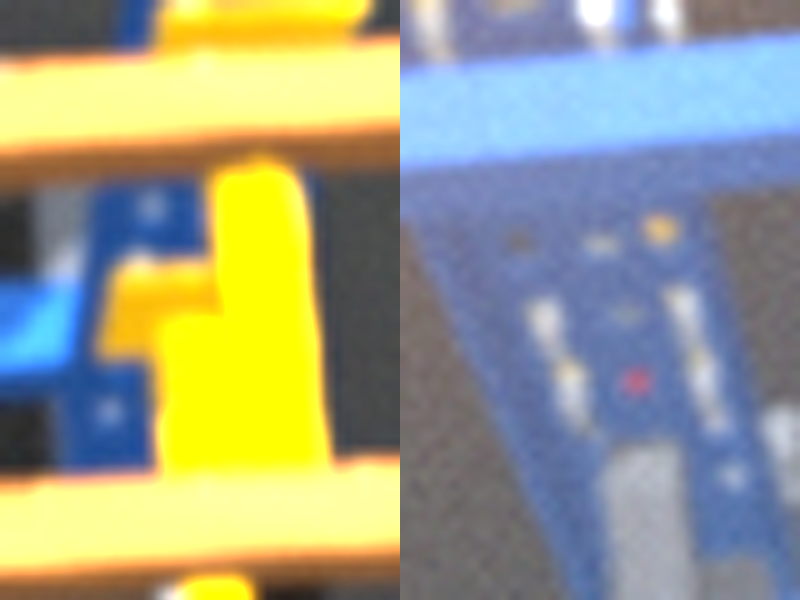

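From behind, all four steel hooks show in the slots (rows ~310 and ~385) and the red pin shows in the lock hole at (637,382). It's home. Releasing and backing out along the tool axis.

```bash
python3 -m handwheel '[0,-0.03,-0.03,0,0,0, 0,-0.03,-0.03,0,0,0, 0,-0.03,-0.03,0,0,0, 0,-0.03,-0.03,0,0,0, 0,-0.03,-0.03,0,0,0, 0,-0.03,-0.03,0,0,0]' 55; python3 -m handwheel '[0,0,-0.8,0,0,0, 0,0,-1.8,0,0,0, 0,0,-2.8,0,0,0, 0,0,-3.6,0,0,0, 0,0,-3.6,0,0,0, 0,0,-3.6,0,0,0]'
python3 - <<'E'
from h import *
print(readout.observe()["q"])
t=grab_frame("top"); s=grab_frame("scene")
cv2.imwrite("pics/t9.png",t);cv2.imwrite("pics/s9.png",s)
f=lambda im,x,y:cv2.convertScaleAbs(cv2.resize(im[y:y+60,x:x+40],(400,600),interpolation=2),alpha=1.4)
cv2.imwrite("pics/p9.png",np.hstack([cv2.resize(t[80:260,220:340+80],(400,360)),cv2.resize(f(s,250,250),(240,360))]))
hs=cv2.cvtColor(t,cv2.COLOR_BGR2HSV); y=cv2.inRange(hs,(22,170,120),(34,255,255))
n,l,st,ce=cv2.connectedComponentsWithStats(y)
for i in range(1,n):
    if st[i,4]>15 and st[i,1]<200: print(st[i],ce[i])
E
```

```text
time_s: 13.48
ee_pos: [0.5919, -0.1384, 0.1714]
ee_rot: [0.67, -0.661, 0.239, -0.242]
ft_force: [-0.8, -0.1, -0.8]
gripper_width: 0.0546
time_s: 14.22
ee_pos: [0.5345, -0.1391, 0.2402]
ee_rot: [0.669, -0.661, 0.239, -0.242]
ft_force: [0.9, 0.6, 0.0]
gripper_width: 0.0552
[-0.5746  0.0468  2.0785  0.758   0.5414  0.4154]
[352 107  20   5  71] [361.2113 109.3239]
[262 114  19   4  46] [271.3261 115.6304]
[346 125  22  31 444] [358.2185 141.8378]
[270 130  17  31 373] [276.1823 146.1099]
[353 166   9  19 144] [356.6181 175.2083]
[277 171   9  19 139] [280.8849 180.446 ]
[158 178  23  18 195] [168.1538 186.2821]
[440 197  30  18 216] [454.2593 204.9167]
```

View pics/p9.png

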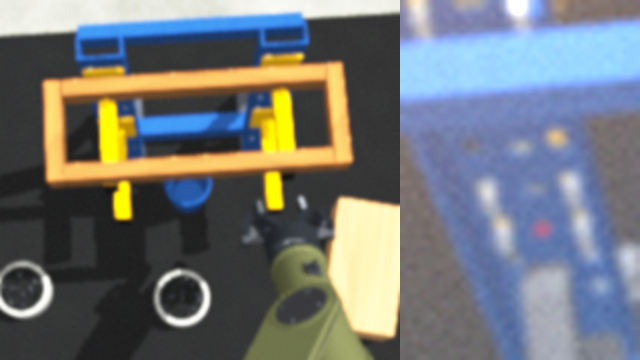

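The arm hangs parallel to the fitted one: the bar ends span 353–361 and 277–285 px, both the same size, and are about 240 mm apart. The hooks and red pin are still in place after release, and the gripper is clear at 0 N. Handing in.

```bash
python3 - <<'E'
from h import *
a=onz("top",(356.62,175.21),.192);b=onz("top",(280.88,180.45),.192);print(a,b,a-b)
from bench import arm
print(arm.hand_in())
E
```

```text
[ 0.5683 -0.1383  0.192 ] [0.5661 0.1024 0.192 ] [ 0.0022 -0.2406  0.    ]
the job is handed in; nothing more can be done
None
```

The spare arm is hung on the right post, which had no lower arm, and the job is handed in at about 14 s of the 58 s allowed. I pressed the hooks into the slots, pushed the arm down until it stopped firmly, then let go and backed the gripper clear.

**Last checks after letting go:**
- **Hooks and pin:** the view from behind shows all four hooks in the slots and the red pin in its lock hole.
- **Position:** the visible end of the spare bar is 240.6 mm beside the fitted arm's and 2 mm off in line with it. Both bars look the same in the top view. I did not measure height separately; the firm stop put the bar centre at about 0.169 m by the robot's own position.
- **Gripper:** it is clear of the arm and the wrist force is about zero.
- **Moulds, cup and spray bottle:** the two nearest moulds, the cup and the bottle show no shift in the pictures. I did not measure them individually.

**What went wrong on the way:**
- **Grasp:** the elbow reached its range limit, so the grip landed about 8 mm from where I aimed.
- **First insertion:** I first misjudged the arm as drooping about 3° in the grip, which tilted it nose-up and left the hook noses stopped on the post face. Rechecking the hook and pin pixels showed no droop, and after levelling and a 1–2 mm sideways correction the hooks went in.
- **Height reading:** the top camera and the robot's own position disagreed by several millimetres along the row direction, so I relied on contact for the final fit.

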